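Clamp the plaster mould shut

TASK

Clamp the plaster mould shut: with the back of the closed fingers push the blue clamp strap round until it lies over the mould against its stop, and only then push the red cam lever fully down with the fingertips, so that the pad bears on the mould. Only push: do not take the strap or the lever between the fingers, do not lift the mould, and leave the tumbler, jar, cup and wooden tool undisturbed. Finish with the hand clear.

Things in the scene. Friction and masses are not known exactly. Their poses are not given: they have to be found in the camera images.
- fixture: plywood clamping board fixed to the bench, 200 mm (its x) by 260 mm (its y, from -125 to +135), 18 mm thick; origin on the bench under the mould's centre, z up. Four rails 14 mm high stand round the mould. A 68 mm steel post stands on the board at (0, +100 mm) and carries the clamp strap; a small upright steel tab beside it, on the -x side, is the stop of the strap
- strap (a joint): angle of the blue clamp strap about the vertical post, rad: 0 = over the mould, against its rigid stop, lying along the board's -y from the post; it grows (to 1.75) as the strap swings open, counter-clockwise seen from above, towards the board's +x. It stays where it is left (friction about 0.12 N m, so about 2 N at mid-strap)
- strap_pivot (a point): point on the post's axis at the strap's mid-height (95 mm above the bench). A hub of 17 mm radius is round it, its top 15 mm above this point and a 7 mm radius pin end 5 mm higher still. Its -y axis points along the strap towards its free end, z up; it turns with the strap
- strap_mid (a point): middle of the strap bar, 55 mm from the post's axis, at mid-height: the place to push. The bar is 22 mm wide, 14 mm high (88 to 102 mm above the bench) and ends 115 mm from the axis. Its -y axis points along the strap to the free end. Both sides are free from 20 to 85 mm from the axis; beyond, two lever cheeks rise to 127 mm and the pad hangs below. There is a 20 mm gap between the strap's underside and the mould's top
- lever (a joint): angle of the red cam lever on the strap's free end, rad: 0 = raised, 60 degrees above level; pi/3 = 1.047 = fully down, level, against its rigid stop. It stays where it is left (friction about 0.2 N m). It swings outwards, in the vertical plane along the strap: when down it points away from the post
- lever_pivot (a point): axis of the cam lever, on the strap's centre line 100 mm from the post's axis, 118 mm above the bench
- lever_tip (a point): outer end of the lever, on its centre line, 77 mm from the lever's axis. The lever bar is 12 mm wide and 10 mm thick; its outer 40 mm is a red grip 24 mm wide and 10 mm thick. Its -y axis points from the lever's axis out along the lever, its z axis is square to the lever's upper face
- foot: round black pad, 26 mm in diameter, under the strap's free end below the cam lever; origin at the centre of its underside. The lever drives it down 10 mm; lever raised it is about 9.5 mm above the mould's top, lever down it presses on the mould
- mould_top (a point): centre of the top face of the loose off-white two-part plaster mould, 120 x 120 mm, 50 mm high, standing on the board between the rails with 3 mm play; its top is 68 mm above the bench
- tumbler: loose steel tumbler, 68 mm in diameter, 130 mm high, origin at the centre of its underside; leave alone
- glaze_jar: loose white jar with a blue cap, 66 mm in diameter, 85 mm high, origin at the centre of its underside; leave alone
- cup: loose terracotta cup, 72 mm in diameter, 75 mm high, origin at the centre of its underside; leave alone
- modelling_tool: loose wooden modelling tool lying on the bench, 190 mm long (from -75 to +113 mm along its x), 18 mm wide, 10 mm high, origin under its handle's centre; leave alone

How it is judged:
By the outcome, as a careful person would: the job done as asked, in the order asked, and still so for the second after the job is handed in, with the robot touching nothing.
It also fails if it takes over 45 s, if anything falls off the work surface, if the arm or the gripper's body presses on something with over 40 N, if the wrist force passes 120 N, or if a joint passes its speed limit or range.

ROBOT

A 6-joint arm with a two-finger parallel gripper is mounted at the origin on the work surface. World frame = base frame: x ahead of the robot, y to its left, z up, the work surface at z = 0. Lengths are in m, angles in rad, forces in N, time in s.
With the tool pointing down it reaches from about 0.225 to 0.875 m from the base axis. Payload 3.4 kg.
Tool frame: the origin (TCP) lies midway between the tips of the shut fingers; the grasp point (between the pads) lies 19 mm behind it; z points along the fingers, y is the direction in which the jaws open and shut (so a half turn about z gives the same grasp; the last joint's range is limited). The gripper opens to 85 mm and grips with 20 to 120 N. Pads are 22 mm wide; open, the fingers measure 114 mm over their backs; the gripper's body (76 mm by 85 mm) begins 54 mm behind the grasp point. The pads swing forward as they close: fully open they stand 13 mm farther back than shut.
Start: joints at [-1.362, 0.276, 1.505, -0, 1.361, -0.121], TCP at [0.186, -0.544, 0.209] pointing down, gripper open.
Joint ranges: [-2.89, 2.89], [-0.75, 2.08], [0.22, 2.7], [-1.18, 4.32], [0.11, 2.71], [-2.7, 2.7]. Speed limits (rad/s): [2.57, 2.57, 3.14, 3.14, 3.14, 3.14].

INTERFACE

Orientations are given as a unit quaternion [w, x, y, z].
In Python, from rig import monitor, imaging, ticket gives the robot as it stands.
- The arm moves only by the tool servo_tool, never from a script. Its argument "commands" is text: rows parted by semicolons, each of 5 numbers parted by spaces: the shift along the tool's x, y, z in cm, then the turn about the tool's z in rad, then the gripper command: -1 is shut, 1 is fully open, values between are in proportion. In form: x y z twist claw; .... A call has 1 to 10 rows; each row is the pose to reach, as a shift and turn from the pose commanded when the call began, along the tool's axes at that moment; what a row does not reach only later rows make up. A row lasts 1/12 s, in which the tool goes at most 41.7 mm and 7.16 degrees, less where a joint would pass 70% of its speed; a pose out of reach is approached as far as the arm can. A call with a gripper value outside its range is refused whole. The fingers move at their own pace and stop on an object; "newtons" is the grip in N (left out, the last holds). Time passes only in rows, so rows that repeat a pose let the fingers close. It gives the time, the measured TCP pose, the force and the opening at its end, in the units of the state.
- monitor.get_state(): the state, without advancing time (a new reading comes with each control period).
- imaging.get_image(name): name is "side" or "top" or "wrist"; returns the picture (400x640x3 uint8, red, green, blue); there is no depth.
- imaging.get_calibration(name): a dict with "camera_matrix" (3x3 intrinsics, pixels), "k1" (the pictures are not rectified: a ray, as slopes to the right and down, at radius r is drawn at 1 + k1 r^2 times it, then the intrinsics apply), "R" (3x3) and "t" (3): a world point X has camera coordinates R X + t. Camera axes: x right, y down, z forward; pixel columns grow to the right and rows downward; lengths in m; the calibration is good to about 2 mm. A picture is of the moment at which its call begins: read the wrist's pose just before it. get_calibration takes no time and is no camera call; for the wrist camera it gives the pose at the moment of the call.
- ticket.sign_off(): hands the job in, once; it reports no verdict.
The state is a dict: "clock": time; "qpos": joint angles; "qd": joint speeds; "effort": joint torques, N m; "position": TCP position; "ee_rot": TCP orientation; "contact_force": force on the tool from outside, world axes, zero at the start; "moment": the same for the moment, N m; "width": finger opening in m.
Only numpy, scipy, OpenCV 4.12 (cv2) and the standard library are available. Lean on these libraries where they do the work, as an engineer would, in place of code of your own. Each camera call takes 0.05 s, during which the arm holds its last target. There are 200 camera calls.

## Working session

There is one attempt and no reset: what is moved stays moved. The work goes in short steps, Python scripts to look and compute and a tool call to move; the robot and the scene stay as the last step left them, time stands still between calls to the robot, and variables do not carry over. Pictures are saved under pics/ and viewed, about 8 in all and at most 12, crops included, and the job is handed in when it is done.

Besides the shell and the picture viewer there is one more tool, called after "Emit:" as name(argument=value, ...), one argument or row to a line, values as JSON. servo_tool: Moves the arm, as the interface text tells. Its arguments: {"type":"object","properties":{"commands":{"type":"string"},"newtons":{"type":"number"}},"required":["commands"]}

```bash
mkdir -p pics
python3 - <<'E'
from rig import monitor, imaging
import cv2, json, pickle
print(monitor.get_state())
for n in ("side","top"):
    im=imaging.get_image(n); c=imaging.get_calibration(n); cv2.imwrite(f"pics/{n}0.png",im[:,:,::-1]); print(n,c)
E
```

```text
{'clock': 0.0, 'qpos': array([-1.36196478e+00,  2.76607966e-01,  1.50614905e+00, -3.36766238e-06,
        1.36069152e+00, -1.21000694e-01]), 'qd': array([ 5.49936534e-06, -1.78575278e-04,  1.82224466e-04, -1.38396706e-03,
        1.14885189e-03,  9.54549131e-05]), 'effort': array([ 6.28099006e-04, -4.16769826e+01, -2.45808417e+01, -5.47545151e-04,
        1.08598653e-02, -8.42051634e-06]), 'position': array([ 0.18610704, -0.54344281,  0.20832601]), 'ee_rot': array([-9.26971619e-04,  9.86431646e-01,  1.64169869e-01, -4.23826103e-05]), 'contact_force': array([-0.43824954, -0.09641463,  0.26774324]), 'moment': array([ 0.03888148,  0.01576456, -0.01016275]), 'width': 0.08532066412450451}
side {'camera_matrix': array([[362.64205568,   0.        , 318.14861398],
       [  0.        , 362.64205568, 201.46873483],
       [  0.        ,   0.        ,   1.        ]]), 'k1': -0.0046842030313523665, 'R': array([[-0.98976438, -0.14182588,  0.0158713 ],
       [-0.10627373,  0.6582564 , -0.74525459],
       [ 0.09524901, -0.73931315, -0.6665911 ]]), 't': array([0.57334913, 0.12035037, 0.91178952])}
top {'camera_matrix': array([[456.07600525,   0.        , 316.33722698],
       [  0.        , 456.07600525, 201.20405902],
       [  0.        ,   0.        ,   1.        ]]), 'k1': -0.004610396499790448, 'R': array([[-0.02064343, -0.9995226 , -0.02298744],
       [-0.99196507,  0.02334694, -0.12433917],
       [ 0.1248165 ,  0.02023595, -0.99197346]]), 't': array([0.07901807, 0.5961477 , 1.20394824])}
```

View pics/top0.png

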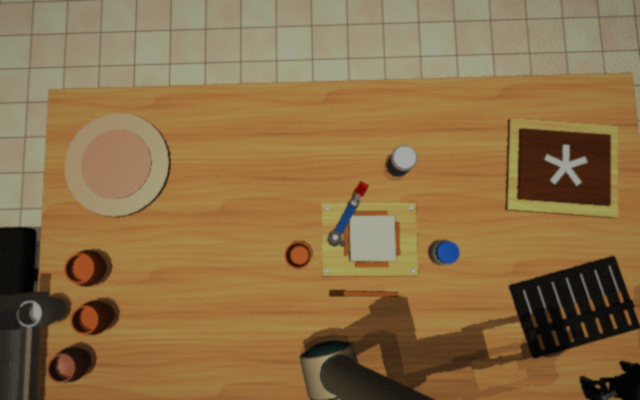

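View pics/side0.png

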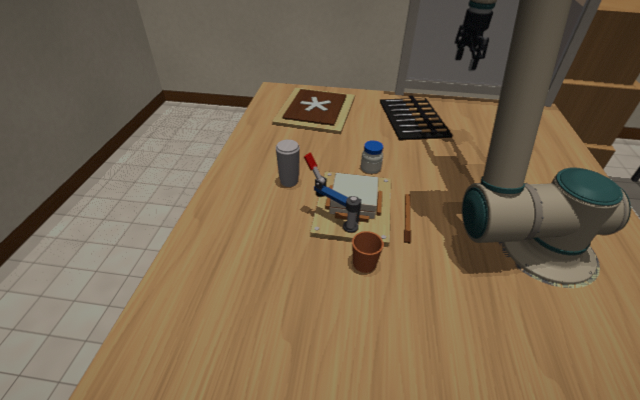

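Top view: post at about (335,238), red grip at (361,188), mould at (372,238), tumbler at (403,160), jar at (447,252), cup at (299,254) and tool at (363,293). The strap is open towards +x, with board axes about equal to world axes. Next I measure them.

```bash
cat > h.py <<'E'
import numpy as np, cv2
from rig import monitor, imaging
def ray(c,px):
    K=c["camera_matrix"]; d=np.array([c["k1"],0,0,0,0.])
    u=cv2.undistortPoints(np.array([[px]],float),K,d)[0,0]
    R,t=c["R"],c["t"]; return -R.T@t, R.T@np.array([u[0],u[1],1.])
def onz(c,px,z):
    o,v=ray(c,px); return o+v*(z-o[2])/v[2]
def proj(c,X):
    return cv2.projectPoints(np.array(X,float).reshape(-1,3),cv2.Rodrigues(c["R"])[0],c["t"],c["camera_matrix"],np.array([c["k1"],0,0,0,0.]))[0][:,0]
def tri(c1,p1,c2,p2):
    (a,u),(b,v)=ray(c1,p1),ray(c2,p2); A=np.stack([u,-v],1); s=np.linalg.lstsq(A,b-a,rcond=None)[0]
    P,Q=a+u*s[0],b+v*s[1]; return (P+Q)/2,np.linalg.norm(P-Q)
def mask(im,lo,hi): # im RGB, HSV bounds
    return cv2.inRange(cv2.cvtColor(im,cv2.COLOR_RGB2HSV),np.array(lo),np.array(hi))
def blobs(m,box,amin=15):
    x0,y0,x1,y1=box; n,l,s,c=cv2.connectedComponentsWithStats(m[y0:y1,x0:x1].copy())
    return [(int(s[i,4]),(c[i]+[x0,y0]).round(1),cv2.minAreaRect(np.argwhere(l==i)[:,::-1].astype(np.float32)+np.float32([x0,y0]))) for i in range(1,n) if s[i,4]>=amin]
E
python3 - <<'E'
from h import *
im=cv2.imread("pics/top0.png")[:,:,::-1].copy(); c=imaging.get_calibration("top")
b=(280,130,480,310)
for name,lo,hi,z in [("white",(0,0,140),(180,60,255),.068),("blue",(100,120,40),(130,255,255),.102),("red",(172,120,60),(180,255,255),.15),("red2",(0,200,60),(5,255,255),.15),("cupterr",(3,150,60),(12,255,255),.075)]:
    for a,ce,r in blobs(mask(im,lo,hi),b):
        print(name,a,ce,onz(c,ce,z).round(4),"ang",r[2],[onz(c,p,z)[:2].round(4).tolist() for p in cv2.boxPoints(r)])
crop=cv2.resize(im[130:310,280:480],None,fx=4,fy=4,interpolation=cv2.INTER_CUBIC)[:,:,::-1][:600]
s=cv2.imread("pics/side0.png")[130:280,260:430]
cv2.imwrite("pics/c1.png",cv2.resize(crop,(640,480)));cv2.imwrite("pics/c2.png",cv2.resize(s,None,fx=4,fy=4,interpolation=cv2.INTER_CUBIC))
E
```

```text
white 396 [404.6 156.5] [ 0.7091 -0.1737  0.068 ] ang 90.0 [[0.7386, -0.1466], [0.7371, -0.2028], [0.6798, -0.2001], [0.6812, -0.1442]]
white 1965 [372.3 237.5] [ 0.4946 -0.0796  0.068 ] ang 0.0 [[0.4372, -0.0195], [0.5525, -0.0229], [0.5498, -0.1414], [0.4348, -0.1365]]
white 17 [334.8 236.8] [0.4985 0.0186 0.068 ] ang 26.56505012512207 [[0.4966, 0.0255], [0.5049, 0.0211], [0.5, 0.0118], [0.4917, 0.0162]]
white 16 [412.3 270.1] [ 0.4079 -0.1802  0.068 ] ang 45.0 [[0.4083, -0.1743], [0.4146, -0.181], [0.408, -0.1872], [0.4017, -0.1804]]
blue 205 [344.9 218.5] [ 0.5433 -0.0078  0.102 ] ang 28.300756454467773 [[0.5157, 0.0183], [0.5799, -0.0183], [0.5707, -0.0343], [0.5067, 0.0024]]
blue 389 [447.1 251.8] [ 0.4529 -0.2638  0.102 ] ang 90.0 [[0.4807, -0.2373], [0.4795, -0.2928], [0.4267, -0.2897], [0.4279, -0.2345]]
red2 95 [361.1 188.2] [ 0.6135 -0.0481  0.15  ] ang 29.744882583618164 [[0.606, -0.0319], [0.6311, -0.047], [0.6203, -0.0645], [0.5953, -0.0494]]
cupterr 59 [361.3 188. ] [ 0.6255 -0.0546  0.075 ] ang 26.56505012512207 [[0.6148, -0.0334], [0.6465, -0.0503], [0.6336, -0.0742], [0.6019, -0.0572]]
cupterr 71 [369.5 213. ] [ 0.5586 -0.0739  0.075 ] ang 90.0 [[0.5621, -0.0386], [0.5603, -0.1146], [0.555, -0.1144], [0.5568, -0.0384]]
cupterr 58 [396.6 237.7] [ 0.4924 -0.1421  0.075 ] ang 90.0 [[0.5308, -0.1421], [0.5306, -0.1473], [0.4527, -0.144], [0.4528, -0.1388]]
cupterr 50 [345.6 239.6] [ 0.4903 -0.0092  0.075 ] ang 90.0 [[0.5259, -0.0061], [0.5258, -0.0139], [0.4555, -0.0119], [0.4556, -0.0041]]
cupterr 497 [298.9 254.3] [0.4547 0.1134 0.075 ] ang 45.0 [[0.4553, 0.1641], [0.5024, 0.115], [0.4546, 0.0688], [0.4079, 0.1178]]
cupterr 69 [370.8 264. ] [ 0.4259 -0.0726  0.075 ] ang -0.0 [[0.4241, -0.0343], [0.4292, -0.0344], [0.4276, -0.1145], [0.4225, -0.1143]]
cupterr 261 [362.3 293.4] [ 0.3515 -0.0482  0.075 ] ang 1.1017061471939087 [[0.349, 0.0351], [0.3619, 0.0346], [0.3553, -0.1375], [0.3425, -0.1367]]
```

View pics/c2.png

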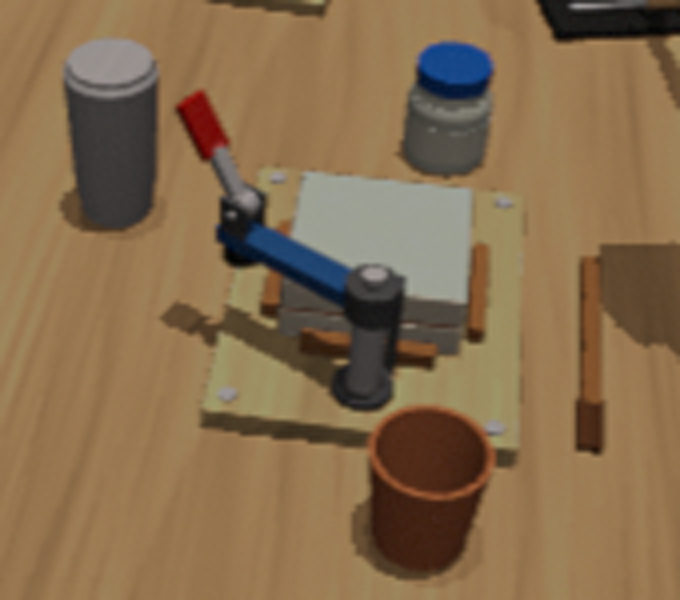

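Run:
```python
import cv2
im=cv2.imread("pics/top0.png")[130:280,280:480]
cv2.imwrite("pics/c1.png",cv2.resize(im,None,fx=4,fy=4,interpolation=cv2.INTER_CUBIC))
```

```text
(no output)
```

View pics/c1.png

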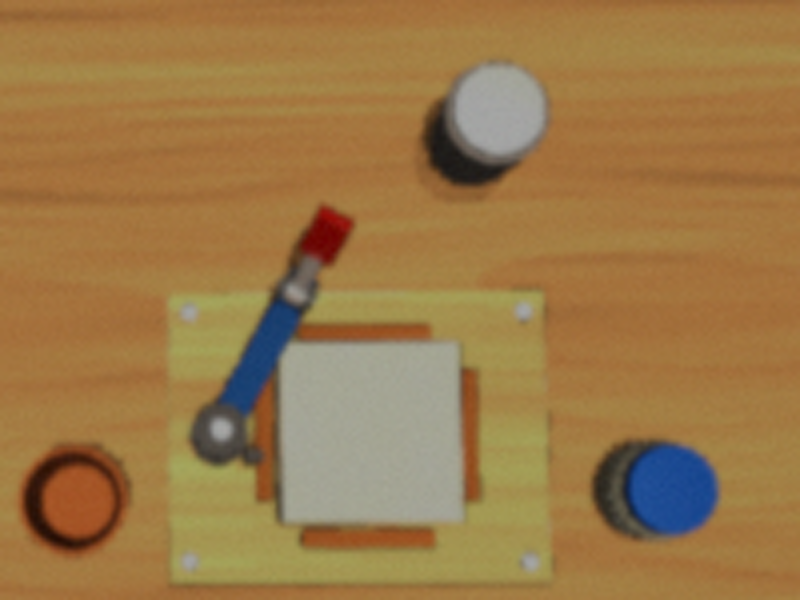

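The crops agree: strap about 60° open, lever raised, stop tab on the post's −x side. Now I compute the frame and first targets.

Run:
```python
from h import *
T=imaging.get_calibration("top"); S=imaging.get_calibration("side")
t=lambda x,y:(280+(x+.5)/4-.5,130+(y+.5)/4-.5); s=lambda x,y:(260+(x+.5)/4-.5,130+(y+.5)/4-.5)
sc=[onz(T,t(*p),.018)[:2] for p in [(189,312),(524,311),(190,562),(531,561)]]
print("screws",np.round(sc,4).tolist(),"mean",np.mean(sc,0))
ey=(sc[0]-sc[1]+sc[2]-sc[3]); print("board yaw deg",np.degrees(np.arctan2(-ey[0],ey[1])))
print("pin top",onz(T,t(220,428),.115),tri(T,t(220,428),S,s(374,273)))
print("lever pivot",onz(T,t(297,291),.124))
print("grip end",tri(T,t(338,215),S,s(190,98)))
print("tumbler",onz(T,t(498,112),.13),"jar",onz(T,t(672,489),.085))
for q in [(283,343),(460,342),(465,521),(277,522)]: print("mould",onz(T,t(*q),.068)[:2])
```

```text
screws [[0.5817, 0.0375], [0.5771, -0.1927], [0.411, 0.0408], [0.407, -0.1896]] mean [ 0.49421612 -0.07600121]
board yaw deg -1.0754944473726642
pin top [0.49681083 0.01992211 0.115     ] (array([0.49535221, 0.02006743, 0.1203351 ]), np.float64(0.0024168780177506602))
lever pivot [ 0.58172565 -0.03075186  0.124     ]
grip end (array([ 0.6186552 , -0.05328038,  0.18227416]), np.float64(0.003071084068558029))
tumbler [ 0.69246946 -0.16131792  0.13      ] jar [ 0.45280026 -0.26956006  0.085     ]
mould [ 0.55413844 -0.02394293]
mould [ 0.55213811 -0.14046595]
mould [ 0.43508781 -0.13881868]
mould [ 0.43697437 -0.01653019]
```

Emit:
servo_tool(
  commands="0 0 -3 0 -1; 5 -4 -6 -0.12 -1; 54.4 -42.2 -6 -2.28 -1; 54.4 -42.2 -6 -2.28 -1; 54.4 -42.2 -6 -2.28 -1; 54.4 -42.2 -6 -2.28 -1; 54.4 -42.2 -6 -2.28 -1; 54.4 -42.2 -6 -2.28 -1; 54.4 -42.2 -6 -2.28 -1; 54.4 -42.2 -6 -2.28 -1",
  newtons=40,
)

```text
clock: 0.93
position: [0.3901, -0.2318, 0.263]
ee_rot: [-0.0, 0.747, 0.665, -0.0]
contact_force: [0.8, -0.7, -0.1]
width: 0.0002
```

Emit:
servo_tool(
  commands="28 14 0 -1.15 -1; 28 14 0 -1.15 -1; 28 14 0 -1.15 -1; 28 14 0 -1.15 -1; 28 14 0 -1.15 -1; 28 14 0 -1.15 -1; 28 14 0 -1.15 -1; 28 14 0 -1.15 -1; 28 14 0 -1.15 -1; 28 14 0 -1.15 -1",
)

```text
clock: 1.77
position: [0.5628, 0.0291, 0.2621]
ee_rot: [-0.001, 0.264, 0.965, -0.0]
contact_force: [-0.1, -0.0, -1.1]
width: -0.0002
```

Run:
```python
from h import *
s=monitor.get_state(); print(s["position"],s["ee_rot"],s["qpos"],s["clock"])
print("phi",np.degrees(2*np.arctan2(s["ee_rot"][2],s["ee_rot"][1])))
im=imaging.get_image("wrist"); print(imaging.get_calibration("wrist")); cv2.imwrite("pics/w1.png",im[:,:,::-1])
```

```text
[0.56284256 0.02905127 0.26208069] [-8.86355464e-04  2.63857307e-01  9.64561304e-01 -1.66073871e-04] [-7.18949495e-02  2.35019530e-01  1.43183468e+00  1.79429412e-05
  1.47654192e+00 -1.10865465e+00] 1.7667
phi 149.4018575932962
{'camera_matrix': array([[327.77694295,   0.        , 321.42350097],
       [  0.        , 327.77694295, 194.32827606],
       [  0.        ,   0.        ,   1.        ]]), 'k1': -0.028354264007498593, 'R': array([[ 5.11455523e-01,  8.59309705e-01, -2.80301130e-04],
       [ 8.21049696e-01, -4.88587114e-01,  2.95228774e-01],
       [ 2.53555999e-01, -1.51226528e-01, -9.55426550e-01]]), 't': array([-0.31277822, -0.5021473 ,  0.29152886])}
```

View pics/w1.png

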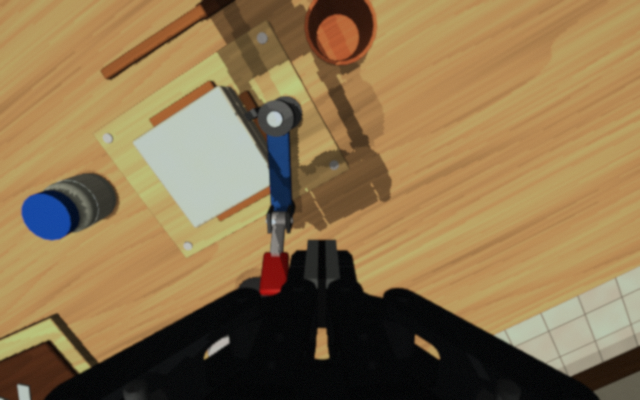

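Wrist view: pin end at (274,119), lever pivot about (279,215), red grip at (274,272). The fingers, at about (320,262), are on the strap's open side. Next I refine the pose from here.

Run:
```python
from h import *
im=cv2.imread("pics/w1.png")[:,:,::-1].copy(); c=imaging.get_calibration("wrist")
p=onz(c,(274,119),.115); print("pin",p, "pivot",onz(c,(279,216),.124))
for a,ce,r in blobs(mask(im,(100,120,40),(130,255,255)),(240,120,320,230),60):
    m=onz(c,ce,.102); print(a,ce,m,"ang",np.degrees(np.arctan2(m[0]-p[0],p[1]-m[1])))
ps=np.argwhere(mask(im,(100,120,40),(130,255,255))[130:205,250:310]>0)[:,::-1]+[250,130]
W=np.array([onz(c,q,.102)[:2] for q in ps]); v=cv2.fitLine(W.astype(np.float32),2,0,.01,.01).ravel(); print(v,np.degrees(np.arctan2(v[0],-v[1])))
```

```text
pin [0.49539122 0.01778236 0.115     ] pivot [ 0.57649671 -0.02784429  0.124     ]
1497 [279.4 171.1] [ 0.5414831  -0.00791511  0.102     ] ang 60.859155235338605
[ 0.8632899  -0.50470835  0.5398603  -0.00686708] 59.688004
```

Emit:
servo_tool(
  commands="0 0 4 0 -1; 0 0 8 0 -1; 0 0 12 0 -1; 0 0 15 0 -1; 0 0 17 0 -1; 0 0 18 0 -1; 0 0 18 0 -1; 0 0 18 0 -1",
)

```text
clock: 2.48
position: [0.5629, 0.027, 0.0835]
ee_rot: [0.0, 0.268, 0.963, 0.0]
contact_force: [0.9, -0.5, -0.4]
width: 0.0003
```

Run:
```python
import numpy as np
r0,h0=5.28,4.26
for r,h,D in [(5.28,3.0,range(0,51,5)),(5.28,2.55,range(0,71,5))]:
    for d in D:
        a=np.radians(d); print(h,d,round(-(r*np.cos(a)+h*np.sin(a)-r0),2),round(-r*np.sin(a)+h*np.cos(a)-h0,2),round(a,3))
```

```text
3.0 0 -0.0 -1.26 0.0
3.0 5 -0.24 -1.73 0.087
3.0 10 -0.44 -2.22 0.175
3.0 15 -0.6 -2.73 0.262
3.0 20 -0.71 -3.25 0.349
3.0 25 -0.77 -3.77 0.436
3.0 30 -0.79 -4.3 0.524
3.0 35 -0.77 -4.83 0.611
3.0 40 -0.69 -5.36 0.698
3.0 45 -0.57 -5.87 0.785
3.0 50 -0.41 -6.38 0.873
2.55 0 -0.0 -1.71 0.0
2.55 5 -0.2 -2.18 0.087
2.55 10 -0.36 -2.67 0.175
2.55 15 -0.48 -3.16 0.262
2.55 20 -0.55 -3.67 0.349
2.55 25 -0.58 -4.18 0.436
2.55 30 -0.57 -4.69 0.524
2.55 35 -0.51 -5.2 0.611
2.55 40 -0.4 -5.7 0.698
2.55 45 -0.26 -6.19 0.785
2.55 50 -0.07 -6.67 0.873
2.55 55 0.16 -7.12 0.96
2.55 60 0.43 -7.56 1.047
2.55 65 0.74 -7.97 1.134
2.55 70 1.08 -8.35 1.222
```

Emit:
servo_tool(
  commands="0 -0.8 0 0 -1; 0 -1.5 0 0 -1; -0.1 -2.0 0 0.087 -1; -0.25 -2.5 0 0.175 -1; -0.35 -3.0 0 0.262 -1; -0.4 -3.5 0 0.349 -1; -0.45 -4.05 0 0.436 -1; -0.45 -4.55 0 0.524 -1; -0.4 -5.05 0 0.611 -1; -0.4 -5.05 0 0.611 -1",
)

```text
clock: 3.32
position: [0.5397, -0.0194, 0.0846]
ee_rot: [0.001, 0.546, 0.838, 0.0]
contact_force: [-0.3, -0.7, 0.2]
width: 0.0003
```

Run:
```python
from h import *
s=monitor.get_state(); print(s["position"],s["contact_force"],"phi",np.degrees(2*np.arctan2(s["ee_rot"][2],s["ee_rot"][1])))
im=imaging.get_image("wrist"); c=imaging.get_calibration("wrist"); cv2.imwrite("pics/w2.png",im[:,:,::-1])
p=np.array(s["position"][:2])-[.4958,.0185]
m=mask(im,(100,120,40),(130,255,255)); 
for b in blobs(m,(150,0,480,330),200): print(b[0],b[1],onz(c,b[1],.102))
th=np.arctan2(*(s["ee_rot"][2:0:-1]))*2-np.pi/2; d=np.array([np.sin(th),-np.cos(th)]); n=np.array([np.cos(th),np.sin(th)]); print("tool th",np.degrees(th),"r,h",p@d,p@n)
```

```text
[ 0.53966592 -0.01942648  0.0846134 ] [-0.32784282 -0.68325842  0.15828026] phi 113.80643957357198
5223 [331.5 224.7] [ 0.53918333 -0.00297831  0.102     ]
tool th 23.80643957357198 r,h 0.052405877419227205 0.0248246086867893
```

View pics/w2.png

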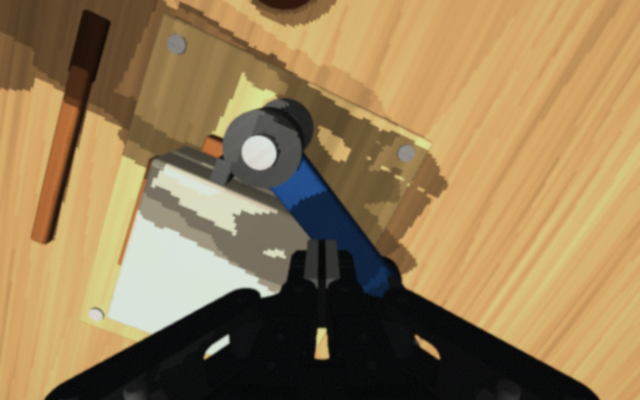

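Unexpected: the strap still appears about 60° open, running from the pin (259,153) to (385,280), with the fingers at (322,245) on its mould side and no force. I'll check with the fixed cameras before moving.

Run:
```python
from h import *
c=imaging.get_calibration("wrist"); s=monitor.get_state()
print("tcp px",proj(c,s["position"]), "pin",proj(c,[.4958,.0185,.115]))
for th in (24,40,60):
    a=np.radians(th); print(th,proj(c,[[.4958+r*np.sin(a),.0185-r*np.cos(a),.102] for r in (.02,.055,.085)]).round().tolist())
a=imaging.get_image("side"); b=imaging.get_image("top")
A=cv2.resize(a[110:260,270:430],(640,600),interpolation=cv2.INTER_CUBIC); cv2.imwrite("pics/s3.png",A[:,:,::-1])
cv2.imwrite("pics/t3.png",b[:,:,::-1])
for bb in blobs(mask(b,(100,120,40),(130,255,255)),(320,150,420,250),10): print("top blue",bb[0],bb[1])
for bb in blobs(mask(b,(0,200,60),(5,255,255)),(320,150,440,280),10): print("top red",bb[0],bb[1],onz(imaging.get_calibration("top"),bb[1],.16))
```

```text
tcp px [[319.79037739 237.67920666]] pin [[258.26107766 152.97100342]]
24 [[266.0, 190.0], [269.0, 258.0], [272.0, 308.0]]
40 [[277.0, 189.0], [300.0, 254.0], [316.0, 303.0]]
60 [[291.0, 183.0], [334.0, 238.0], [368.0, 282.0]]
top blue 42 [339.4 228.4]
```

View pics/s3.png

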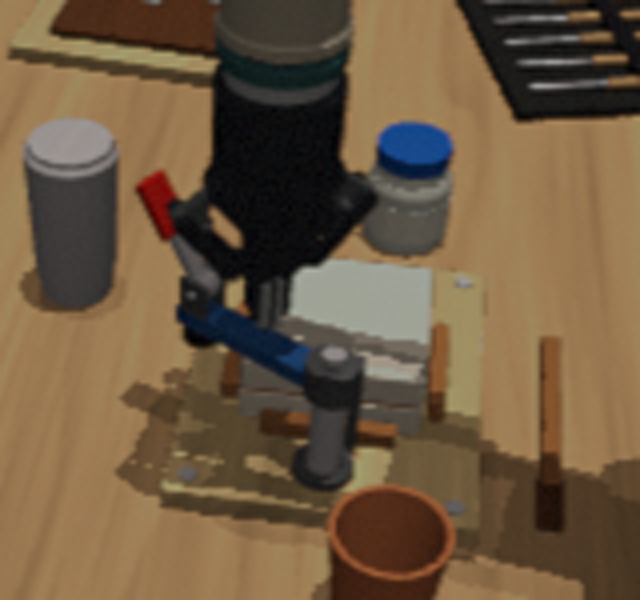

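Side view: the fingers are behind the strap on its mould side and the strap has not moved, so the fingers crossed without pushing it. I'll lift straight up, then re-measure.

Emit:
servo_tool(
  commands="0 0 -2 0 -1; 0 0 -5 0 -1; 0 0 -9 0 -1; 0 0 -13 0 -1; 0 0 -16 0 -1; 0 0 -16 0 -1",
)

```text
clock: 3.97
position: [0.5441, -0.0185, 0.2509]
ee_rot: [0.007, 0.544, 0.839, 0.003]
contact_force: [0.3, 0.0, 0.5]
width: 0.0002
```

```bash
cat >> h.py <<'E'
def look(tag,box=(150,0,480,260),post=(.4958,.0185)):
    s=monitor.get_state(); im=imaging.get_image("wrist"); c=imaging.get_calibration("wrist"); cv2.imwrite(f"pics/{tag}.png",im[:,:,::-1])
    th=2*np.arctan2(s["ee_rot"][2],s["ee_rot"][1])-np.pi/2; d=np.array([np.sin(th),-np.cos(th)]); n=np.array([np.cos(th),np.sin(th)]); p=s["position"][:2]-np.array(post)
    print("t",s["clock"],"pos",s["position"].round(4),"F",s["contact_force"].round(1),"tool th",np.degrees(th).round(1),"r,h",(p@d).round(4),(p@n).round(4))
    m=mask(im,(100,120,40),(130,255,255)); B=blobs(m,box,200)
    for b in B:
        q=onz(c,b[1],.102); print("blue",b[0],b[1],q.round(4),"theta",np.degrees(np.arctan2(q[0]-post[0],post[1]-q[1])).round(1))
    return im,c
E
python3 - <<'E'
from h import *
look("w3")
E
```

```text
t 3.9667 pos [ 0.5441 -0.0185  0.2509] F [0.3 0.  0.5] tool th 24.1 r,h 0.0535 0.029
blue 1648 [321.2 161. ] [ 0.539  -0.0061  0.102 ] theta 60.3
```

View pics/w3.png

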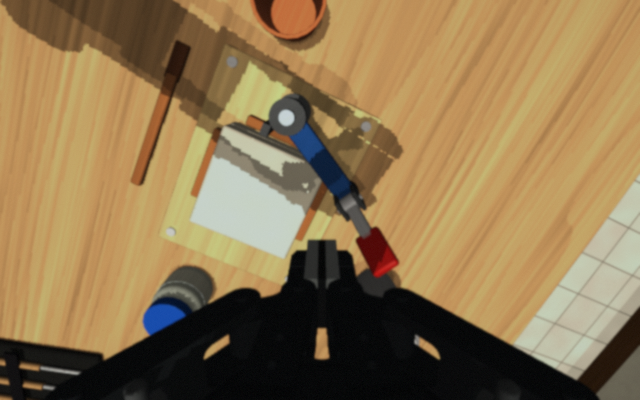

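Emit:
servo_tool(
  commands="1.7 1.8 -1 -0.12 -1; 3.5 3.5 -1 -0.24 -1; 3.5 3.5 -1 -0.36 -1; 3.5 3.5 -1 -0.48 -1; 3.5 3.5 0 -0.6 -1; 3.5 3.5 3 -0.63 -1; 3.5 3.5 7 -0.63 -1; 3.5 3.5 11 -0.63 -1; 3.5 3.5 15 -0.63 -1; 3.5 3.5 17 -0.63 -1",
)

```text
clock: 4.85
position: [0.553, 0.0286, 0.0674]
ee_rot: [-0.005, 0.258, 0.966, -0.001]
contact_force: [-0.2, 0.4, -0.1]
width: 0.0001
```

Emit:
servo_tool(
  commands="0 -0.4 0 0 -1; 0 -0.8 0 0 -1; 0 -1.2 0 0 -1; 0 -1.2 0 0 -1",
)

```text
clock: 5.18
position: [0.5527, 0.0168, 0.075]
ee_rot: [0.002, 0.259, 0.966, 0.0]
contact_force: [-0.4, -0.7, 1.6]
width: -0.0001
```

Run:
```python
from h import *
look("w4")
a=imaging.get_image("side"); c=imaging.get_calibration("side"); print(proj(c,monitor.get_state()["position"]))
A=cv2.resize(a[110:230,280:408],(640,600),interpolation=cv2.INTER_CUBIC); B=cv2.imread("pics/w4.png"); cv2.imwrite("pics/s4.png",A[:,:,::-1])
```

```text
t 5.1833 pos [0.5527 0.0168 0.075 ] F [-0.4 -0.7  1.6] tool th 60.0 r,h 0.0501 0.0269
blue 2963 [262.2 226.9] [0.5249 0.0031 0.102 ] theta 62.1
[[328.11918162 208.31285443]]
```

View pics/s4.png

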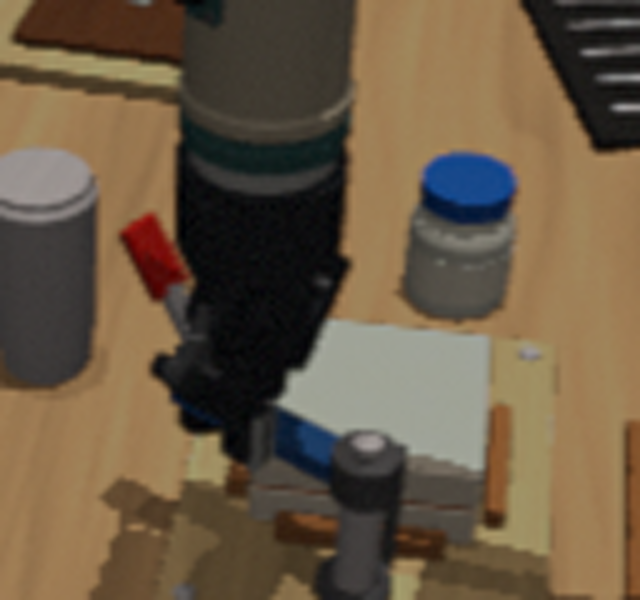

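Now the fingers are on the open side (+n), in front of the strap in the side view. Pushing gently with force readings.

Emit:
servo_tool(
  commands="0 -0.3 0 0 -1; 0 -0.6 0 0 -1; 0 -0.9 0 0 -1; 0 -0.9 0 0 -1",
)

```text
clock: 5.62
position: [0.5468, 0.0094, 0.0735]
ee_rot: [0.0, 0.259, 0.966, -0.0]
contact_force: [-0.2, -0.2, -0.1]
width: -0.0003
```

Run:
```python
from h import *
im,c=look("w5")
print(onz(c,(0,0),.1)[:0], proj(c,[.4958,.0185,.115]))
m=mask(im,(0,180,50),(6,255,255))|mask(im,(174,180,50),(180,255,255))
print([ (b[0],b[1]) for b in blobs(m,(180,180,420,330),30)])
```

```text
t 5.6167 pos [0.5468 0.0094 0.0735] F [-0.2 -0.2 -0.1] tool th 60.0 r,h 0.0487 0.0176
blue 2650 [281.1 228. ] [0.5231 0.0031 0.102 ] theta 60.7
[] [[273.24995923 165.60775294]]
[]
```

Emit:
servo_tool(
  commands="0 -0.4 0 0 -1; 0 -0.8 0 0 -1; 0 -1.2 0 0 -1; 0 -1.2 0 0 -1",
)

```text
clock: 6.0
position: [0.5419, -0.0014, 0.0735]
ee_rot: [0.001, 0.259, 0.966, -0.0]
contact_force: [2.5, 1.2, 0.6]
width: 0.0002
```

Run:
```python
from h import *
im,c=look("w6")
```

```text
t 6.0 pos [ 0.5419 -0.0014  0.0735] F [2.5 1.2 0.6] tool th 60.0 r,h 0.0498 0.0058
blue 2903 [285.4 226.4] [ 0.5184 -0.0055  0.102 ] theta 43.3
```

View pics/w6.png

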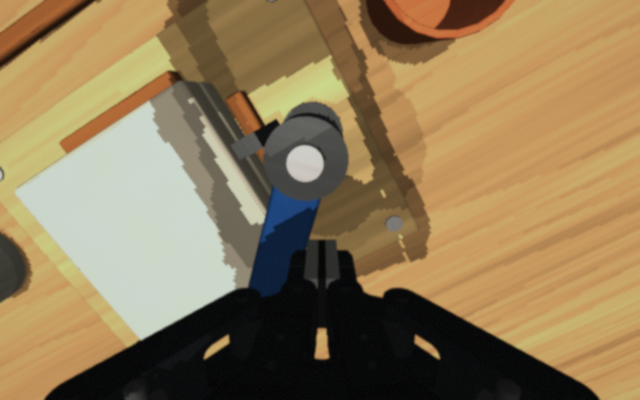

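The strap is now moving (θ about 44°, force about 2.8 N). On the first pass the fingers seem to have ridden over it, so I'll check the tip height against the side picture.

Run:
```python
from h import *
c=imaging.get_calibration("side")
def crop3(X): p=proj(c,X)[0]; return ((p-[270,110])*4).round()
for z in (.0846,.095,.105): print("s3",z,crop3([.5397,-.0194,z]))
s=monitor.get_state()["position"]; a=imaging.get_image("side"); cv2.imwrite("pics/side5.png",a[:,:,::-1])
for z in (0,.01,.02): print("now",z,proj(c,s+[0,0,z])[0].round(1), (proj(c,s+[0,0,z])[0]-[285,150])*8)
A=cv2.resize(a[150:220,285:365],None,fx=8,fy=8,interpolation=cv2.INTER_CUBIC); A=np.clip(A.astype(float)*2,0,255).astype(np.uint8); cv2.imwrite("pics/s5.png",A[:,:,::-1])
```

```text
s3 0.0846 [261. 346.]
s3 0.095 [262. 333.]
s3 0.105 [262. 321.]
now 0 [333.4 204.3] [386.90459265 434.55935073]
now 0.01 [333.5 201.4] [388.30419749 410.93333787]
now 0.02 [333.7 198.4] [389.72440934 386.95814443]
```

View pics/s5.png

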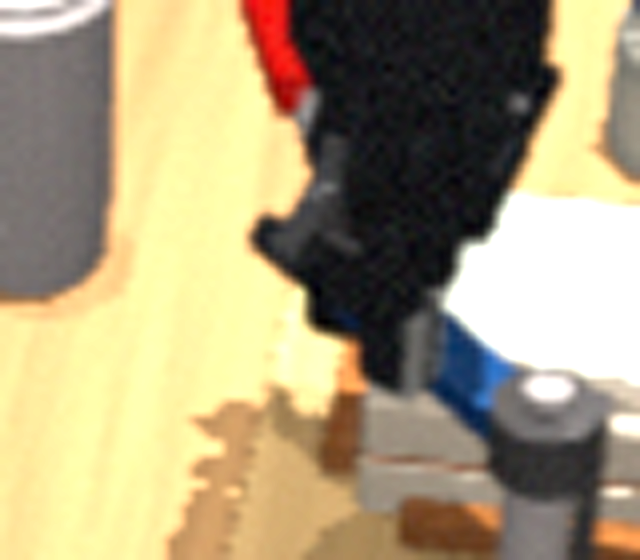

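The side view shows the real fingertips at (395,388), about 19 mm above the reported TCP. That explains the first pass riding over the strap. I'll lower 8 mm and continue the sweep.

Emit:
servo_tool(
  commands="0 0.2 0.4 0 -1; 0 0.2 0.8 0 -1; -0.15 0.1 0.8 0.12 -1; -0.3 -0.2 0.8 0.24 -1; -0.35 -0.55 0.8 0.35 -1; -0.32 -1.0 0.8 0.44 -1; -0.28 -1.48 0.8 0.524 -1; -0.18 -1.93 0.8 0.611 -1; -0.04 -2.37 0.8 0.7 -1; -0.04 -2.37 0.8 0.7 -1",
)

```text
clock: 6.93
position: [0.5338, -0.022, 0.0725]
ee_rot: [0.005, 0.575, 0.818, 0.002]
contact_force: [-2.9, 1.8, 40.0]
width: -0.0004
```

Run:
```python
from h import *
im,c=look("w7")
```

```text
t 6.9333 pos [ 0.5338 -0.022   0.0725] F [-2.9  1.8 40. ] tool th 19.8 r,h 0.0509 0.0221
blue 2877 [274.8 227.1] [ 0.5083 -0.0108  0.102 ] theta 23.2
```

Fz is 40 N. The fingers' wider shoulders are probably resting on the strap, so I go back up 8 mm to the height that worked.

Emit:
servo_tool(
  commands="0 0.1 -0.8 0 -1; 0 0.1 -0.8 0 -1",
)

```text
clock: 7.15
position: [0.5309, -0.0212, 0.0753]
ee_rot: [0.001, 0.574, 0.819, 0.0]
contact_force: [-1.2, -0.5, -0.5]
width: -0.0001
```

Run:
```python
from h import *
im,c=look("w8")
```

```text
t 7.15 pos [ 0.5309 -0.0212  0.0753] F [-1.2 -0.5 -0.5] tool th 20.0 r,h 0.0493 0.0194
blue 2710 [280.3 227. ] [ 0.5073 -0.0099  0.102 ] theta 22.1
```

View pics/w8.png

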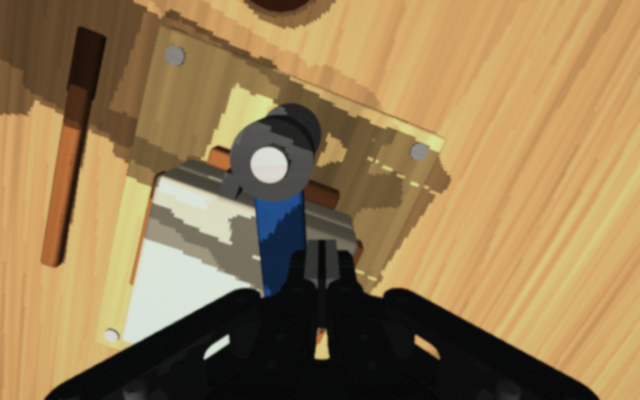

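Wrist view: the strap is now about 22° open, pin at (269,165), with the fingers flush on its open side. Sweeping on.

Emit:
servo_tool(
  commands="-0.1 -0.25 0 0.044 -1; -0.15 -0.48 0.1 0.087 -1; -0.2 -0.7 0.1 0.13 -1; -0.25 -0.93 0.1 0.175 -1; -0.29 -1.15 0.1 0.22 -1; -0.32 -1.38 0.1 0.262 -1; -0.34 -1.6 0.1 0.305 -1; -0.35 -1.75 0.1 0.34 -1; -0.35 -1.75 0.1 0.35 -1",
)

```text
clock: 7.95
position: [0.516, -0.0304, 0.0733]
ee_rot: [0.001, 0.708, 0.706, 0.0]
contact_force: [0.4, 0.1, 13.0]
width: 0.0003
```

Run:
```python
from h import *
im,c=look("w9")
```

```text
t 7.95 pos [ 0.516  -0.0304  0.0733] F [ 0.4  0.1 13. ] tool th -0.2 r,h 0.0488 0.0203
blue 2630 [279.9 228.6] [ 0.4982 -0.0122  0.102 ] theta 4.4
```

Emit:
servo_tool(
  commands="0 0 -0.2 0 -1; 0 -0.2 -0.2 0.01 -1; 0 -0.4 -0.2 0.02 -1; 0 -0.5 -0.2 0.02 -1; 0 -0.5 -0.2 0.02 -1",
)

```text
clock: 8.42
position: [0.5115, -0.0306, 0.0737]
ee_rot: [0.001, 0.715, 0.699, 0.001]
contact_force: [5.6, -1.1, -2.4]
width: -0.0001
```

Run:
```python
from h import *
im,c=look("w10")
```

```text
t 8.4167 pos [ 0.5115 -0.0306  0.0737] F [ 5.6 -1.1 -2.4] tool th -1.3 r,h 0.0487 0.0168
blue 2512 [282.6 228.8] [ 0.4952 -0.0124  0.102 ] theta -1.1
```

Emit:
servo_tool(
  commands="0 -0.1 0 0 -1; 0 -0.2 0 0 -1; 0 -0.3 0 0 -1; 0 -0.3 0 0 -1",
)

```text
clock: 8.8
position: [0.5116, -0.0306, 0.0738]
ee_rot: [0.003, 0.715, 0.699, 0.003]
contact_force: [10.1, 0.2, -6.8]
width: -0.0002
```

Run:
```python
from h import *
im,c=look("w11")
```

```text
t 8.8 pos [ 0.5116 -0.0306  0.0738] F [10.1  0.2 -6.8] tool th -1.3 r,h 0.0488 0.0169
blue 2505 [282.7 228.8] [ 0.4951 -0.0124  0.102 ] theta -1.3
```

The strap is against its stop: position stalled, force rose to 10 N, θ about −1.2° against a board yaw of −1.1°. I back off and rise.

Emit:
servo_tool(
  commands="0 1 0 0 -1; 0 2.5 0 0 -1; 0 2.5 -4 0 -1; 0 2.5 -8 0 -1; 0 2.5 -12 0 -1; 0 2.5 -16 0 -1; 0 2.5 -18 0 -1; 0 2.5 -18 0 -1",
)

```text
clock: 9.52
position: [0.5337, -0.0309, 0.2587]
ee_rot: [0.003, 0.715, 0.699, 0.002]
contact_force: [0.2, -0.8, 0.3]
width: -0.0001
```

Run:
```python
from h import *
im,c=look("w12")
m=mask(im,(0,180,50),(6,255,255))|mask(im,(174,180,50),(180,255,255))
for b in blobs(m,(150,100,480,340),60): print("red",b[0],b[1],onz(c,b[1],.168).round(4),b[2])
b=imaging.get_image("top"); T=imaging.get_calibration("top")
a=imaging.get_image("side"); S=imaging.get_calibration("side")
cv2.imwrite("pics/top12.png",b[:,:,::-1]);cv2.imwrite("pics/side12.png",a[:,:,::-1])
P=[]
for im,k in ((b,T),(a,S)):
    m=mask(im,(0,170,50),(6,255,255))|mask(im,(174,170,50),(180,255,255))
    box=(340,180,420,280) if k is T else (290,120,400,220)
    B=blobs(m,box,12); print([(x[0],x[1]) for x in B]); print("expected",proj(k,[.4935,-.1095,.168]))
```

```text
t 9.5167 pos [ 0.5337 -0.0309  0.2587] F [ 0.2 -0.8  0.3] tool th -1.3 r,h 0.0485 0.039
blue 1514 [281.7 176. ] [ 0.4935 -0.0331  0.102 ] theta -2.5
red 756 [275.2 276.7] [ 0.4911 -0.1073  0.168 ] ((276.0000305175781, 278.0000305175781), (23.67469596862793, 41.01481246948242), 7.352379322052002)
[(104, array([390.5, 235.5]))]
expected [[388.86147819 235.78600815]]
[(121, array([359.2, 149.9]))]
expected [[358.44086929 150.905403  ]]
```

Emit:
servo_tool(
  commands="-2 -2 0 0 -1; -4.15 -4 0 0 -1; -4.15 -4 3 0 -1; -4.15 -4 6 0 -1; -4.15 -4 9 0 -1; -4.15 -4 11 0 -1; -4.15 -4 11.2 0 -1; -4.15 -4 11.2 0 -1",
)

```text
clock: 10.33
position: [0.4889, -0.0706, 0.1395]
ee_rot: [-0.003, 0.715, 0.699, -0.002]
contact_force: [0.3, 0.3, -1.2]
width: 0.0
```

Run:
```python
from h import *
im,c=look("w13")
a=imaging.get_image("side"); cv2.imwrite("pics/side13.png",a[:,:,::-1]); S=imaging.get_calibration("side"); p=monitor.get_state()["position"]
print([proj(S,p+[0,0,z])[0].round(1).tolist() for z in (0,.01,.02,.03)])
g=cv2.cvtColor(a,cv2.COLOR_RGB2HSV)
u=int(round(proj(S,p)[0][0]))
for v in range(140,190): print(v,[tuple(int(k) for k in a[v,x]) for x in (u-4,u,u+4)])
```

```text
t 10.3333 pos [ 0.4889 -0.0706  0.1395] F [ 0.3  0.3 -1.2] tool th -1.3 r,h 0.0892 -0.0049
blue 4040 [329.  158.4] [ 0.4968 -0.0344  0.102 ] theta 1.0
[[357.4, 167.9], [357.7, 164.7], [358.1, 161.4], [358.4, 158.1]]
140 [(48, 38, 28), (12, 12, 13), (161, 131, 88)]
141 [(15, 18, 17), (12, 12, 12), (161, 132, 90)]
142 [(12, 11, 15), (8, 8, 10), (149, 122, 81)]
143 [(13, 16, 14), (11, 9, 9), (107, 56, 36)]
144 [(10, 13, 16), (10, 11, 14), (71, 11, 4)]
145 [(9, 11, 15), (13, 14, 15), (65, 12, 7)]
146 [(20, 16, 15), (11, 12, 13), (26, 14, 14)]
147 [(73, 56, 39), (14, 14, 15), (9, 11, 11)]
148 [(145, 114, 78), (10, 11, 12), (10, 7, 9)]
149 [(160, 129, 87), (12, 12, 12), (13, 12, 12)]
150 [(159, 128, 86), (28, 27, 27), (34, 35, 34)]
151 [(159, 127, 87), (38, 37, 36), (50, 49, 47)]
152 [(160, 128, 87), (42, 40, 40), (52, 50, 49)]
153 [(155, 124, 84), (42, 41, 40), (55, 54, 53)]
154 [(150, 120, 81), (41, 41, 40), (58, 58, 56)]
155 [(150, 120, 81), (47, 46, 45), (59, 58, 56)]
156 [(149, 119, 80), (46, 47, 46), (60, 59, 57)]
157 [(144, 114, 77), (53, 52, 50), (57, 56, 53)]
158 [(144, 114, 79), 
[... 820 characters left out ...]
, 59, 57), (111, 99, 78)]
176 [(27, 29, 34), (37, 41, 49), (128, 131, 120)]
177 [(26, 29, 38), (15, 31, 51), (130, 133, 123)]
178 [(22, 25, 36), (4, 25, 50), (143, 145, 134)]
179 [(18, 27, 40), (9, 26, 51), (139, 131, 117)]
180 [(12, 30, 50), (14, 30, 52), (94, 86, 75)]
181 [(10, 27, 49), (10, 30, 51), (87, 79, 70)]
182 [(13, 29, 50), (10, 28, 51), (89, 81, 70)]
183 [(13, 29, 51), (16, 32, 54), (78, 70, 62)]
184 [(13, 30, 51), (13, 30, 53), (86, 79, 69)]
185 [(11, 30, 52), (14, 31, 54), (139, 129, 114)]
186 [(9, 28, 51), (14, 30, 53), (157, 146, 131)]
187 [(15, 30, 53), (12, 32, 58), (114, 105, 94)]
188 [(8, 29, 54), (25, 58, 97), (92, 85, 74)]
189 [(22, 45, 78), (31, 61, 102), (89, 81, 71)]
```

Emit:
servo_tool(
  commands="0 0.3 -0.8 0 -1; -0.8 0.3 -1.4 0 -1; -1.6 0.3 -1.4 0 -1; -2.4 0.3 -1.4 0 -1; -2.85 0.3 -1.15 0 -1; -3.3 0.3 -0.85 0 -1; -3.7 0.3 -0.55 0 -1; -4.1 0.3 -0.2 0 -1; -4.1 0.3 -0.2 0 -1",
)

```text
clock: 11.18
position: [0.4933, -0.113, 0.1435]
ee_rot: [-0.0, 0.715, 0.699, -0.0]
contact_force: [0.6, -0.6, 1.0]
width: -0.0001
```

```bash
cat >> h.py <<'E'
def redpos():
    for n,box in (("top",(330,180,440,280)),("side",(280,110,400,230))):
        im=imaging.get_image(n); k=imaging.get_calibration(n)
        m=mask(im,(0,170,40),(6,255,255))|mask(im,(174,170,40),(180,255,255))
        B=[(x[0],x[1]) for x in blobs(m,box,10)]; print(n,B)
        for al in (60,40,20,0): 
            a=np.radians(al); r=.1+.057*np.cos(a); print("  exp",al,proj(k,[.4958-.019*r,.0185-r,.118+.057*np.sin(a)])[0].round(1))
E
python3 - <<'E'
from h import *
look("w14"); redpos()
E
```

```text
t 11.1833 pos [ 0.4933 -0.113   0.1435] F [ 0.6 -0.6  1. ] tool th -1.3 r,h 0.1315 0.0005
blue 4658 [319.6  84.1] [ 0.4945 -0.0313  0.102 ] theta -1.5
top []
  exp 60 [389.  235.9]
  exp 40 [394.6 236.1]
  exp 20 [397.6 236.4]
  exp 0 [397.8 236.8]
side [(35, array([359.3, 154.3]))]
  exp 60 [358.5 151. ]
  exp 40 [358.5 151.9]
  exp 20 [358.2 155.2]
  exp 0 [357.7 160.5]
```

Emit:
servo_tool(
  commands="-0.3 0 0.5 0 -1; -0.52 0 0.95 0 -1; -0.8 0 1.4 0 -1; -1.0 0 1.85 0 -1; -1.2 0 2.3 0 -1; -1.37 0 2.8 0 -1; -1.46 0 3.2 0 -1; -1.5 0 3.5 0 -1; -1.5 0 3.5 0 -1",
)

```text
clock: 12.08
position: [0.4928, -0.1273, 0.1083]
ee_rot: [-0.001, 0.715, 0.699, -0.0]
contact_force: [0.5, -0.3, -0.7]
width: 0.0002
```

Run:
```python
from h import *
look("w15"); redpos()
```

```text
t 12.0833 pos [ 0.4928 -0.1273  0.1083] F [ 0.5 -0.3 -0.7] tool th -1.3 r,h 0.1458 0.0002
blue 5840 [319.5  66.2] [ 0.4942 -0.038   0.102 ] theta -1.6
top []
  exp 60 [389.  235.9]
  exp 40 [394.6 236.1]
  exp 20 [397.6 236.4]
  exp 0 [397.8 236.8]
side []
  exp 60 [358.5 151. ]
  exp 40 [358.5 151.9]
  exp 20 [358.2 155.2]
  exp 0 [357.7 160.5]
```

Emit:
servo_tool(
  commands="0 0 0.2 0 -1; 0 0 0.4 0 -1; 0 0 0.6 0 -1; 0 0 0.6 0 -1; 0 0 0.6 0 -1",
)

```text
clock: 12.65
position: [0.4931, -0.1274, 0.1032]
ee_rot: [0.0, 0.715, 0.699, -0.0]
contact_force: [-0.7, -0.7, 2.5]
width: -0.0001
```

Emit:
servo_tool(
  commands="0 0 0.2 0 -1; 0 0 0.4 0 -1; 0 0 0.4 0 -1; 0 0 0.4 0 -1",
)

```text
clock: 12.98
position: [0.4932, -0.1277, 0.1008]
ee_rot: [0.001, 0.715, 0.699, -0.0]
contact_force: [-3.7, -1.1, 13.6]
width: -0.0002
```

Emit:
servo_tool(
  commands="0 0 0.2 0 -1; 0 0 0.4 0 -1; 0 0 0.4 0 -1; 0 0 0.4 0 -1",
)

```text
clock: 13.32
position: [0.4935, -0.1279, 0.1002]
ee_rot: [0.002, 0.715, 0.699, 0.0]
contact_force: [-10.2, 1.6, 33.9]
width: -0.0004
```

Emit:
servo_tool(
  commands="0 0 -0.6 0 -1; 0 0 -3 0 -1; 0 0 -7 0 -1; 0 0 -11 0 -1; 3 0 -14 0 -1; 7 0 -16 0 -1; 11 0 -18 0 -1; 14 0 -18 0 -1; 14 0 -18 0 -1",
)

```text
clock: 14.07
position: [0.4966, 0.0191, 0.2767]
ee_rot: [-0.001, 0.713, 0.701, 0.003]
contact_force: [-1.2, 0.2, 0.1]
width: -0.0001
```

Run:
```python
from h import *
im,c=look("w16",box=(150,0,480,340)); 
m=mask(im,(0,180,50),(6,255,255))|mask(im,(174,180,50),(180,255,255))
for b in blobs(m,(150,0,480,340),40): print("wrist red",b[0],b[1],onz(c,b[1],.123).round(4))
redpos()
```

```text
t 14.0667 pos [0.4966 0.0191 0.2767] F [-1.2  0.2  0.1] tool th -0.9 r,h -0.0006 0.0008
blue 977 [319.3 212.5] [ 0.4941 -0.0332  0.102 ] theta -1.9
top [(113, array([397.8, 236.5]))]
  exp 60 [389.  235.9]
  exp 40 [394.6 236.1]
  exp 20 [397.6 236.4]
  exp 0 [397.8 236.8]
side [(63, array([358.6, 158.7]))]
  exp 60 [358.5 151. ]
  exp 40 [358.5 151.9]
  exp 20 [358.2 155.2]
  exp 0 [357.7 160.5]
```

The red grip matches "down" in both views: top (397.8,236.5) and side v 158.7, where its top face is expected at about 158.9. The strap is at its stop. I'll press once more farther out on the grip to be sure it's home.

Emit:
servo_tool(
  commands="-4 0 0 0 -1; -8 0 0 0 -1; -12 -0.1 1 0 -1; -16 -0.1 4 0 -1; -16 -0.1 8 0 -1; -16 -0.1 12 0 -1; -16 -0.1 15 0 -1; -16 -0.1 16 0 -1; -16 -0.1 16.5 0 -1; -16 -0.1 16.5 0 -1",
)

```text
clock: 15.05
position: [0.4916, -0.148, 0.1098]
ee_rot: [-0.001, 0.715, 0.699, -0.0]
contact_force: [-0.1, -0.6, 0.5]
width: 0.0002
```

Emit:
servo_tool(
  commands="0 0 0.3 0 -1; 0 0 0.6 0 -1; 0 0 0.9 0 -1; 0 0 1.2 0 -1; 0 0 1.2 0 -1",
)

```text
clock: 15.47
position: [0.493, -0.1476, 0.1008]
ee_rot: [0.002, 0.715, 0.7, 0.001]
contact_force: [-2.3, -0.1, 9.4]
width: -0.0001
```

Emit:
servo_tool(
  commands="0 0 0.2 0 -1; 0 0 0.4 0 -1; 0 0 0.5 0 -1; 0 0 0.5 0 -1",
)

```text
clock: 15.8
position: [0.4934, -0.1478, 0.0998]
ee_rot: [0.003, 0.715, 0.7, 0.001]
contact_force: [-8.4, 3.4, 35.8]
width: -0.0001
```

The contact height is the same (0.100 m) 20 mm farther out, and it stalls stiffly at 36 N, so the lever is level against its stop. Retreating clear.

Emit:
servo_tool(
  commands="0 0 -0.8 0 -1; 0 0 -3 0 -1; 0 0 -7 0 -1; 0 0 -11 0 -1; 0 0 -15 0 -1; 2 8 -19 0 -1; 2 12 -19 0 -1; 2 14 -19 0 -1; 2 14 -19 0 -1; 2 14 -19 0 -1",
)

```text
clock: 16.63
position: [0.6374, -0.1298, 0.2834]
ee_rot: [0.002, 0.714, 0.7, 0.002]
contact_force: [1.0, 0.9, -0.2]
width: -0.0002
```

Run:
```python
from h import *
look("w17"); redpos()
im=imaging.get_image("top"); T=imaging.get_calibration("top"); b0=cv2.imread("pics/top0.png")[:,:,::-1].copy()
b=(280,130,480,310)
for n,i in (("before",b0),("now",im)):
    for nm,lo,hi,z in [("white",(0,0,140),(180,60,255),.068),("blue",(100,120,40),(130,255,255),.102),("terr",(3,150,60),(12,255,255),.075)]:
        print(n,nm,[(x[0],x[1].tolist()) for x in blobs(mask(i,lo,hi),b,150)])
p=[.4958,.0185]
for x in blobs(mask(im,(100,120,40),(130,255,255)),(330,200,400,270),20):
    q=onz(T,x[1],.102); print("strap theta top",np.degrees(np.arctan2(q[0]-.4965,.0195-q[1])))
sd=imaging.get_image("side"); s0=cv2.imread("pics/side0.png")[:,:,::-1]
for nm,(x0,y0,x1,y1) in dict(tumbler=(272,136,304,190),cup=(348,228,386,275),jar=(358,138,386,175),tool=(400,192,415,246)).items():
    print(nm,np.abs(sd[y0:y1,x0:x1].astype(int)-s0[y0:y1,x0:x1]).mean().round(1))
```

```text
t 16.6333 pos [ 0.6374 -0.1298  0.2834] F [ 1.   0.9 -0.2] tool th -1.1 r,h 0.1455 0.1445
blue 1625 [176.1  73.7] [ 0.4921 -0.0319  0.102 ] theta -4.2
top [(25, array([399.8, 233.3]))]
  exp 60 [389.  235.9]
  exp 40 [394.6 236.1]
  exp 20 [397.6 236.4]
  exp 0 [397.8 236.8]
side [(57, array([358.6, 158.4]))]
  exp 60 [358.5 151. ]
  exp 40 [358.5 151.9]
  exp 20 [358.2 155.2]
  exp 0 [357.7 160.5]
before white [(396, [404.6, 156.5]), (1965, [372.3, 237.5])]
before blue [(205, [344.9, 218.5]), (389, [447.1, 251.8])]
before terr [(497, [298.9, 254.3]), (261, [362.3, 293.4])]
now white [(211, [365.1, 222.1])]
now blue [(192, [354.7, 237.0])]
now terr [(514, [298.8, 254.3])]
strap theta top -1.292969317971006
tumbler 11.9
cup 1.8
jar 5.5
tool 33.4
```

The arm and its shadow hide some neighbours. I'll move well aside, near the start pose, and compare again.

Emit:
servo_tool(
  commands="-4 0 -3 0 -1; -38 -40 -3 0 -1; -38 -40 -3 0 -1; -38 -40 -3 0 -1; -38 -40 -3 0 -1; -38 -40 -3 0 -1; -38 -40 -3 0 -1; -38 -40 -3 0 -1; -38 -40 -3 0 -1; -38 -40 -3 0 -1",
)

```text
clock: 17.72
position: [0.3398, -0.4029, 0.3124]
ee_rot: [0.0, 0.715, 0.699, -0.0]
contact_force: [0.3, -0.0, 0.1]
width: -0.0006
```

Emit:
servo_tool(
  commands="-10 -12 0 0 -1; -10 -12 0 0 -1; -10 -12 0 0 -1; -10 -12 0 0 -1; -10 -12 0 0 -1; -10 -12 0 0 -1",
)

```text
clock: 18.22
position: [0.2185, -0.5001, 0.3118]
ee_rot: [-0.0, 0.716, 0.698, 0.0]
contact_force: [0.4, 1.0, -0.1]
width: 0.0
```

Run:
```python
from h import *
redpos()
im=imaging.get_image("top"); T=imaging.get_calibration("top"); b0=cv2.imread("pics/top0.png")[:,:,::-1].copy()
b=(280,130,480,310)
for n,i in (("before",b0),("now",im)):
    for nm,lo,hi in [("white",(0,0,140),(180,60,255)),("blue",(100,120,40),(130,255,255)),("terr",(3,150,60),(12,255,255))]:
        print(n,nm,[(x[0],x[1].tolist()) for x in blobs(mask(i,lo,hi),b,100)])
sd=imaging.get_image("side"); s0=cv2.imread("pics/side0.png")[:,:,::-1]
for nm,(x0,y0,x1,y1) in dict(tumbler=(272,136,304,190),cup=(348,228,386,275),jar=(358,138,386,175),tool=(400,192,415,246)).items():
    print(nm,np.abs(sd[y0:y1,x0:x1].astype(int)-s0[y0:y1,x0:x1]).mean().round(1))
print(monitor.get_state()["position"],monitor.get_state()["clock"])
```

```text
top [(111, array([397.9, 236.4]))]
  exp 60 [389.  235.9]
  exp 40 [394.6 236.1]
  exp 20 [397.6 236.4]
  exp 0 [397.8 236.8]
side [(60, array([358.6, 158.6]))]
  exp 60 [358.5 151. ]
  exp 40 [358.5 151.9]
  exp 20 [358.2 155.2]
  exp 0 [357.7 160.5]
before white [(396, [404.6, 156.5]), (1965, [372.3, 237.5])]
before blue [(205, [344.9, 218.5]), (389, [447.1, 251.8])]
before terr [(497, [298.9, 254.3]), (261, [362.3, 293.4])]
now white [(399, [404.6, 156.6]), (1588, [373.1, 237.6])]
now blue [(209, [355.6, 237.1]), (389, [447.1, 251.8])]
now terr [(498, [299.0, 254.5]), (244, [361.1, 293.2])]
tumbler 0.9
cup 1.1
jar 4.2
tool 8.3
[ 0.22138105 -0.49902342  0.31208119] 18.4167
```

```bash
python3 -c "
from rig import ticket
print(ticket.sign_off())"
```

```text
the job is handed in; nothing more can be done
None
```

The mould is clamped. I pushed the blue strap round to its stop first, then pushed the red lever fully down with the fingertips. The job was handed in after about 18 s, with the hand clear and nothing gripped.

**What went wrong on the way:**
- **First push missed:** the fingers rode over the strap without moving it. The side view put the real fingertips about 19 mm above the reported tool point, so I repeated the push lower.
- **Downward force on the strap:** vertical force once reached 40 N, right at the 40 N limit if the gripper's body counts. I think the wider part of the fingers was resting on the strap, and I raised the hand at once.

**Last checks:**
- **Strap:** it stopped moving while the force rose to 10 N. The top view later put it at −1.3°, against a board yaw of −1.1°.
- **Lever:** pressing at two points 20 mm apart gave the same height and stalled stiffly at 34–36 N. The red grip is where a level lever should be in both camera views. I did not see the pad touching the mould; I inferred it from the lever being level.
- **Neighbours:** tumbler, jar and cup are within about 0.2 px of where they started in the top view. The wooden tool's outline shifted about 1 px there, and its side-view patch changed most (8 grey levels, the jar's 4). I put that down to the arm's shadow but could not confirm it, having used all 12 picture views.

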